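# Seat a carving blank under the retaining block

## Task

Get the walnut blank with the thin toe ready for carving: set it flat on the carving board and slide its toe in under the overhang of the retaining block until it is fully home in the pocket, square with the board, then let go of it. Leave the plain walnut block and the mallet where they lie.

Things in the scene. Friction and masses are not known exactly. Their poses are not given: they have to be found in the camera images.
- blank: Loose L-shaped dark walnut blank, 0.1 to 0.2 kg, upright on the bench: a body 60 (x) x 50 (y) x 60 mm high and, at its foot, a thin toe jutting 40 mm to +x, 50 mm wide, 14 mm thick, underside level with the body's. Origin: centre of the body's underside (toe end at x = +70 mm, rear face at -30 mm). x points along the toe, z up. Grip the body across y (50 mm).
- toe (a point): The middle of the lower front edge of the blank's toe: 70 mm from the blank's origin along its x, at the height of its underside; axes as the blank's.
- board: Carving board fixed to the bench: plywood plate 240 (x) x 140 (y) x 12 mm, its top flat and clear from x = -120 to +50 mm; from x = +50 to +120 mm a pale wood retaining block, 130 mm wide in y, 36 mm high above the plate (bolt heads 4 mm higher). Origin: centre of the plate's underside. x points along the plate into the pocket, z up. With the toe home the blank's origin is at x = +15 mm.
- pocket (a point): Middle of the foot of the pocket's back wall, on the plate's top: x = +85, y = 0, z = +12 mm from the board's origin; axes as the board's. The pocket, cut under the block, opens to -x: mouth 35 mm before this point, 74 mm wide, 22 mm high, under a 14 mm thick overhang, so the toe enters only sideways along +x, until its end meets the back wall here.
- plain: Bystander: a plain loose rectangular block of the same walnut without a toe, 100 (x) x 50 (y) x 60 mm high. Origin on its underside, 30 mm from its -x end; z up. It and the toed blank may have changed places.
- mallet: Bystander: a loose wooden mallet lying on the bench beyond the board, head 75 (x) x 110 (y) x 60 mm high, round handle 26 mm thick and 200 mm long to -x (towards the robot's right). Origin: centre of the head's underside.
Things that resemble listed ones, but are neither listed nor needed, are in the scene too. Leave any red look-alike of the blank alone.

How it is judged:
By the outcome, as a careful person would: the job done as asked, in the order asked, and still so for the second after the job is handed in, with the robot touching nothing.
It also fails if it takes over 40 s, if anything falls off the work surface, if the arm or the gripper's body presses on something with over 40 N, if the wrist force passes 120 N, or if a joint passes its speed limit or range.

## Robot

A 6-joint arm with a two-finger parallel gripper is mounted at the origin on the work surface. World frame = base frame: x ahead of the robot, y to its left, z up, the work surface at z = 0. Lengths are in m, angles in rad, forces in N, time in s.
With the tool pointing down it reaches from about 0.3 to 0.95 m from the base axis. Payload 3.1 kg.
Tool frame: the origin (TCP) lies at the very end of the fingers, on their centre line; the grasp point (between the pads) lies 19 mm behind it; z points along the fingers, y is the line along which they close (so a half turn about z gives the same grasp; the last joint's range is limited). The gripper opens to 85 mm and grips with 20 to 120 N. Pads are 22 mm wide; open, the fingers measure 114 mm over their backs; the gripper's body (76 mm by 85 mm) begins 54 mm behind the grasp point. The pads swing forward as they close: fully open they stand 13 mm farther back than shut.
Start: joints at [-1.215, 0.308, 1.634, -0, 1.2, -0.07], TCP at [0.258, -0.569, 0.231] pointing down, gripper open.
Joint ranges: [-3.06, 3.06], [-0.79, 1.96], [0.05, 2.63], [-1.19, 4.34], [0.05, 2.64], [-2.94, 2.94]. Speed limits (rad/s): [2.79, 2.79, 3.14, 3.14, 3.14, 3.14].

## Interface

Orientations are given as a unit quaternion [w, x, y, z].
In Python, from rig import get_obs, grab_frame, camera_info, close_job, boxes_of, spot_point gives the robot as it stands.
- The arm moves only by the tool send_rows, never from a script. Its argument "deltas" is a list that holds one entry, the list of rows, each a list of 7 numbers: the shift along the world's x, y, z in m, then the turn, a rotation vector about the world's x, y, z in degrees, then the opening, from 0 (shut) to 1 (fully open). In form: [[[dx, dy, dz, rx, ry, rz, hand], ...]]. A call has exactly 10 rows; each row is the pose to reach, as a shift and turn from the pose commanded when the call began; what a row does not reach only later rows make up. A row lasts 1/10 s, in which the tool goes at most 50 mm and 8.59 degrees, less where a joint would pass 70% of its speed; a pose out of reach is approached as far as the arm can. A call with a gripper value outside its range is refused whole. The fingers move at their own pace and stop on an object; the grip force is fixed at half the most. Time passes only in rows, so rows that repeat a pose let the fingers close, or fill a call up. It gives the time, the measured TCP pose, the force, the opening and the grip force at its end, in the units of the state.
- get_obs(): the state, without advancing time (a new reading comes with each control period).
- grab_frame(name): name is "side" or "top" or "wrist"; returns the picture (480x640x3 uint8, red, green, blue); there is no depth.
- camera_info(name): a dict with "mtx" (3x3 intrinsics, pixels), "R" (3x3) and "t" (3): a world point X has camera coordinates R X + t; the wrist camera has in their place "mount" (4x4, takes a point from camera to tool coordinates, whose origin is the TCP and whose axes are the flange's). Camera axes: x right, y down, z forward; pixel columns grow to the right and rows downward; lengths in m; the calibration is good to about 2 mm. A picture is of the moment at which its call begins: read the wrist's pose just before it. camera_info takes no time and is no camera call.
- close_job(): hands the job in; it is judged then, once.
Trained networks look in the newest picture that a camera, given by its name, has taken for a name from the list of things; names that differ only in an ending like _2 or _b are one class to them, and where a whole thing is asked for, a point or a joint stands for the part that bears it (a point fixed in the world has none). Each returns a list of dicts, best first, with "confidence" (0 to 1); they miss things now and then, are a little off and sometimes report something else, mostly with a low value. They report only what shows in the picture. A call takes as long as a camera call. They do not tell look-alikes from the thing itself.
- boxes_of(camera, label): "point" ([x, y, z] in m, in the coordinates of the camera as it stood for that picture, good to about 4 mm: the middle of the surface that is visible of it).
- spot_point(camera, label): "point" ([x, y, z] in m, in the coordinates of the camera as it stood for that picture, good to about 4 mm: a listed point, or the origin of a listed thing).
The state is a dict: "t": time; "qpos": joint angles; "qd": joint speeds; "joint_efforts": joint torques, N m; "ee_pos": TCP position; "ee_rot": TCP orientation; "force": force on the tool from outside, world axes, zero at the start; "torque": the same for the moment, N m; "width": finger opening in m; "gripper_force": force on a finger pad.
Only numpy, scipy, OpenCV 4.12 (cv2) and the standard library are available. Lean on these libraries where they do the work, as an engineer would, in place of code of your own. Each camera call takes 0.05 s, during which the arm holds its last target. There are 200 camera calls.

## Working session

There is one attempt and no reset: what is moved stays moved. The work goes in short steps, Python scripts to look and compute and a tool call to move; the robot and the scene stay as the last step left them, time stands still between calls to the robot, and variables do not carry over. Pictures are saved under pics/ and viewed, at most 10 in all, crops included, and the job is handed in when it is done.

Besides the shell and the picture viewer there is one more tool, called by a JSON object that holds its "name" and its "arguments", one argument or row to a line. send_rows: Moves the arm, as the interface text tells. Its arguments: {"type":"object","properties":{"deltas":{"type":"array","items":{"type":"array","items":{"type":"array","items":{"type":"number"}}}}},"required":["deltas"]}

```bash
mkdir -p pics
cat > h.py <<'E'
import numpy as np, cv2
from rig import *
from scipy.spatial.transform import Rotation as Ro
def q2R(q): return Ro.from_quat([q[1],q[2],q[3],q[0]]).as_matrix()
def pose(o=None):
    o=o or get_obs(); T=np.eye(4); T[:3,:3]=q2R(o["ee_rot"]); T[:3,3]=o["ee_pos"]; return T
def cam2w(name,T=None):
    c=camera_info(name); M=np.eye(4)
    if name=="wrist": return T@np.array(c["mount"])
    M[:3,:3]=c["R"]; M[:3,3]=c["t"]; return np.linalg.inv(M)
def w(name,p,T=None): return (cam2w(name,T)@np.r_[p,1])[:3]
def proj(name,X,T=None):
    p=np.linalg.inv(cam2w(name,T))@np.r_[X,1]; u=np.array(camera_info(name)["mtx"])@p[:3]; return u[:2]/u[2]
def ray(name,uv,z,T=None):
    M=cam2w(name,T); d=M[:3,:3]@np.linalg.solve(np.array(camera_info(name)["mtx"]),[uv[0],uv[1],1.]); o=M[:3,3]
    return o+d*(z-o[2])/d[2]
def save(name,fn):
    T=pose(); f=grab_frame(name); cv2.imwrite(fn,cv2.cvtColor(f,cv2.COLOR_RGB2BGR)); return f,T
E
python3 - <<'E'
from h import *
np.set_printoptions(precision=3,suppress=True)
o=get_obs(); print(o["t"],o["ee_pos"],o["ee_rot"],o["width"])
print(pose(o))
for n in ["top","side"]:
    f,T=save(n,f"pics/{n}0.png")
    for l in ["blank","toe","board","pocket","plain","mallet"]:
        for fn in (boxes_of,spot_point):
            try: r=fn(n,l)
            except Exception as e: print(l,e); continue
            for d in r: 
                X=w(n,d["point"]); print(n,fn.__name__,l,round(d["confidence"],2),X,proj(n,X).round())
print(get_obs()["t"])
E
```

```text
0.0 [ 0.258 -0.568  0.23 ] [-0.001  0.977  0.211 -0.   ] 0.08512175533917227
[[ 0.911  0.413 -0.001  0.258]
 [ 0.413 -0.911  0.002 -0.568]
 [ 0.    -0.002 -1.     0.23 ]
 [ 0.     0.     0.     1.   ]]
top call blank 0.94 [ 0.582 -0.087  0.062] [348. 258.]
top call blank 0.92 [ 0.447 -0.136  0.064] [378. 332.]
top call blank 0.69 [0.413 0.012 0.059] [296. 352.]
top call blank 0.58 [ 0.614 -0.235  0.061] [428. 239.]
top call blank 0.95 [ 0.409  0.029 -0.005] [289. 351.]
top call blank 0.87 [ 0.466 -0.135  0.003] [373. 320.]
top call blank 0.86 [ 0.573 -0.1   -0.   ] [353. 265.]
top call blank 0.56 [ 0.603 -0.242 -0.002] [424. 249.]
top call toe 0.95 [ 0.581 -0.085  0.061] [347. 258.]
top call toe 0.71 [ 0.447 -0.132  0.059] [375. 331.]
top call toe 0.7 [0.416 0.012 0.057] [296. 350.]
top call toe 0.61 [ 0.61  -0.238  0.06 ] [429. 241.]
top call toe 0.87 [ 0.617 -0.047 -0.002] [326. 244.]
top call toe 0.75 [ 0.672 -0.223 -0.002] [413. 215.]
top call toe 0.66 [ 0.423 -0.038 -0.002] [323. 343.]
top call toe 0.61 [ 0.394 -0.145 -0.001] [379. 357.]
top call board 0.83 [ 0.536  0.21  -0.001
[... 960 characters left out ...]
[ 0.396 -0.144  0.002] [454. 252.]
side call toe 0.61 [ 0.611 -0.049 -0.003] [340. 245.]
side call toe 0.58 [ 0.418 -0.034  0.002] [422. 275.]
side call toe 0.56 [ 0.538  0.206 -0.001] [296. 326.]
side call board 0.66 [0.524 0.264 0.007] [281. 347.]
side call board 0.77 [ 0.541  0.207 -0.002] [294. 327.]
side call pocket 0.64 [0.527 0.268 0.01 ] [278. 347.]
side call pocket 0.55 [ 0.613 -0.046  0.   ] [338. 244.]
side call plain 0.98 [ 0.508 -0.318  0.043] [437. 189.]
side call plain 0.88 [ 0.511 -0.369  0.002] [442. 196.]
side call mallet 0.68 [0.787 0.066 0.033] [239. 231.]
side call mallet 0.22 [ 0.569 -0.083  0.029] [366. 230.]
side call mallet 0.72 [ 0.791  0.054 -0.002] [243. 241.]
1.3
```

View pics/top0.png

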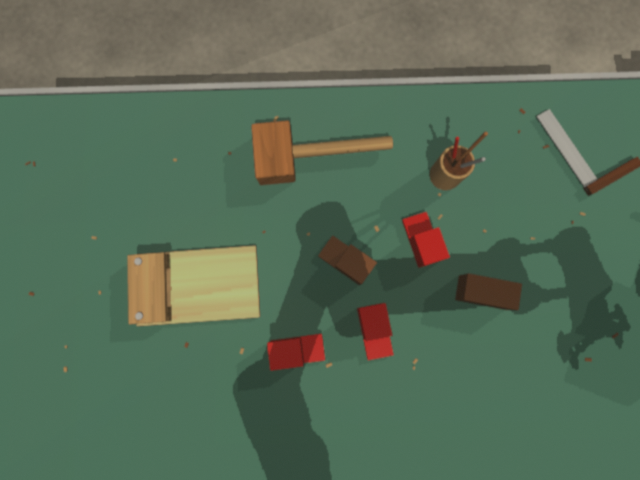

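View pics/side0.png

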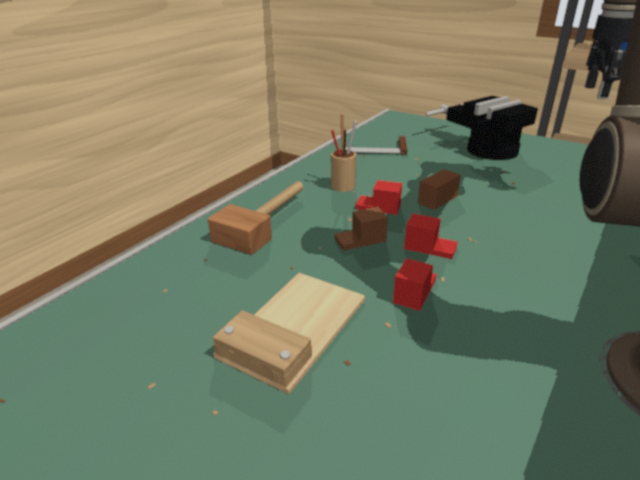

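The top picture shows two dark walnut pieces: one at (348,260) with a low toe towards (328,247), and one at (490,291) that is a plain full-height block. There are also three red look-alikes at (427,238), (377,332) and (296,352). The board is at (195,285) with its retaining block on the left, so the pocket opens to the right. The walnut piece at (348,260) fits the description, as it is dark and has a step down to a thin toe. I'll confirm it in one crop.

Run:
```python
from h import *
im=cv2.imread("pics/top0.png")
c=lambda x,y,W,H,s:cv2.resize(im[y:y+H,x:x+W],None,fx=s,fy=s,interpolation=cv2.INTER_CUBIC)
a=c(120,240,145,90,4); b=np.hstack([c(312,230,72,55,4),c(455,262,73,55,4)])
cv2.imwrite("pics/crop0.png",np.vstack([a,b[:,:580]]))
```

```text
(no output)
```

View pics/crop0.png

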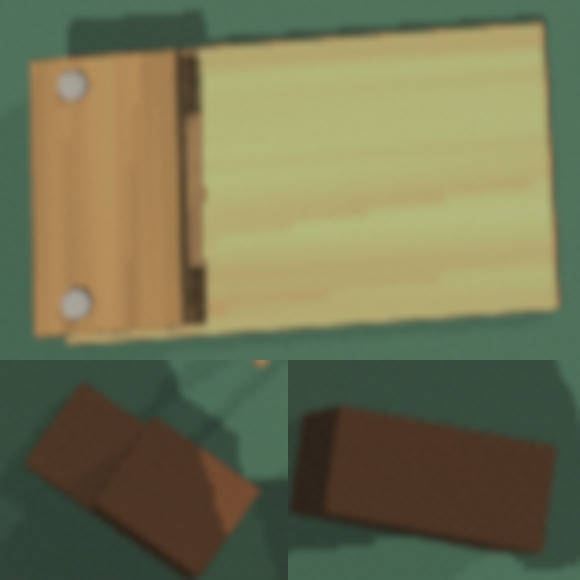

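The crop confirms it. The lower-left piece has a step down to a toe, with the toe end corners at (333,235) and (319,257) in the full picture. The lower-right piece is a full-height block without a toe, so the target is the walnut piece at (348,260).

Run:
```python
from h import *
np.set_printoptions(precision=4,suppress=True)
A=lambda p,z:ray("top",(120+p[0]/4,240+p[1]/4),z)
B=lambda p,z:ray("top",(312+p[0]/4,230+(p[1]-360)/4),z)
ang=lambda v:np.degrees(np.arctan2(v[1],v[0]))
rt,rb,lb=A((543,22),.012),A((557,310),.012),A((68,343),.012); lt=A((200,47),.012)
print("plate",rt,rb,lb, "rear mid",(rt+rb)/2, np.linalg.norm(rt-rb))
print("yaw", ang(lb-rb), ang(lt-rt), ang(rt-rb)+90)
for z,P in((.048,[(30,62),(178,50),(183,325),(35,335)]),):
    Q=[A(p,z) for p in P]; print("block",np.array(Q), Q[0]-Q[3],np.mean(Q,0), ang(Q[0]-Q[1]),ang(Q[3]-Q[2]),ang(Q[1]-Q[2])+90)
Q=[B(p,.06) for p in [(155,418),(260,492),(200,577),(95,505)]]
print("body",np.mean(Q,0),ang(Q[0]-Q[1]),ang(Q[3]-Q[2]),np.linalg.norm(Q[0]-Q[1]),np.linalg.norm(Q[0]-Q[3]))
t=[B(p,.014) for p in [(85,382),(27,468)]]; print("toe mid",np.mean(t,0),np.linalg.norm(t[0]-t[1]),ang(t[0]-t[1]))
print(get_obs()["ee_pos"],camera_info("wrist")["mount"])
```

```text
plate [0.6145 0.0912 0.012 ] [0.4744 0.0846 0.012 ] [0.4629 0.3215 0.012 ] rear mid [0.5444 0.0879 0.012 ] 0.1402307818524728
yaw 92.7691511782452 92.99069341621315 92.72631260250989
block [[0.5958 0.3297 0.048 ]
 [0.6001 0.2593 0.048 ]
 [0.4716 0.2535 0.048 ]
 [0.4683 0.3225 0.048 ]] [0.1275 0.0072 0.    ] [0.534  0.2913 0.048 ] 93.46082833496368 92.77072499699582 92.58369556979095
body [ 0.5691 -0.1021  0.06  ] 53.20789216538208 54.26486783838281 0.05916029915168336 0.04924330271661231
toe mid [ 0.6099 -0.0471  0.014 ] 0.05110417793188962 -35.02728699730961
[ 0.2581 -0.5692  0.2313] [[-0.0004 -0.9655 -0.2605  0.0655]
 [ 1.     -0.0003 -0.0003  0.0007]
 [ 0.0002 -0.2605  0.9655 -0.1433]
 [ 0.      0.      0.      1.    ]]
```

The board origin is about (0.5385, 0.208) with yaw 92.8°. The blank is about (0.570, -0.102) with yaw about 54°. I'm going above the blank first.

{"name": "send_rows", "arguments": {
  "deltas": [
    [[0.312, 0.467, -0.04, 0, 0, 29.6, 1], [0.312, 0.467, -0.04, 0, 0, 29.6, 1], [0.312, 0.467, -0.04, 0, 0, 29.6, 1], [0.312, 0.467, -0.04, 0, 0, 29.6, 1], [0.312, 0.467, -0.04, 0, 0, 29.6, 1], [0.312, 0.467, -0.04, 0, 0, 29.6, 1], [0.312, 0.467, -0.04, 0, 0, 29.6, 1], [0.312, 0.467, -0.04, 0, 0, 29.6, 1], [0.312, 0.467, -0.04, 0, 0, 29.6, 1], [0.312, 0.467, -0.04, 0, 0, 29.6, 1]]
  ]
}}

```text
t: 2.3
ee_pos: [0.5362, -0.1527, 0.196]
ee_rot: [0.0, 0.891, 0.454, 0.0]
force: [0.4, -0.1, -1.0]
width: 0.0855
gripper_force: 0.0
```

{"name": "send_rows", "arguments": {
  "deltas": [
    [[0.034, 0.051, -0.03, 0, 0, 0, 1], [0.034, 0.051, -0.03, 0, 0, 0, 1], [0.034, 0.051, -0.03, 0, 0, 0, 1], [0.034, 0.051, -0.03, 0, 0, 0, 1], [0.034, 0.051, -0.03, 0, 0, 0, 1], [0.034, 0.051, -0.03, 0, 0, 0, 1], [0.034, 0.051, -0.03, 0, 0, 0, 1], [0.034, 0.051, -0.03, 0, 0, 0, 1], [0.034, 0.051, -0.03, 0, 0, 0, 1], [0.034, 0.051, -0.03, 0, 0, 0, 1]]
  ]
}}

```text
t: 3.3
ee_pos: [0.5691, -0.1037, 0.1659]
ee_rot: [0.0, 0.891, 0.454, 0.0]
force: [0.1, 0.2, -0.0]
width: 0.0858
gripper_force: 0.0
```

Run:
```python
from h import *
np.set_printoptions(precision=4,suppress=True)
f,T=save("wrist","pics/w1.png"); print(T)
for l in ["blank","toe"]:
    for d in spot_point("wrist",l): print(l,round(d["confidence"],2),w("wrist",d["point"],T))
# draw predicted model
P=np.array([.570,-.102,0]); a=np.radians(54); x=np.array([np.cos(a),np.sin(a),0]); y=np.array([-x[1],x[0],0])
im=cv2.imread("pics/w1.png")
for pts,z in (([(-.03,-.025),(.03,-.025),(.03,.025),(-.03,.025)],.06),([(.03,-.025),(.07,-.025),(.07,.025),(.03,.025)],.014)):
    q=np.array([proj("wrist",P+x*u+y*v+[0,0,z],T) for u,v in pts]); print(q.round())
    cv2.polylines(im,[q.astype(int)],True,(0,255,255),1)
cv2.imwrite("pics/w1o.png",im)
```

```text
[[ 0.5881  0.8088  0.0002  0.5691]
 [ 0.8088 -0.5881 -0.     -0.1037]
 [ 0.0001  0.0002 -1.      0.1659]
 [ 0.      0.      0.      1.    ]]
blank 0.95 [ 0.5708 -0.1009  0.0022]
blank 0.89 [ 0.5988 -0.2468 -0.0003]
blank 0.83 [0.4135 0.0307 0.0014]
blank 0.58 [ 0.4647 -0.1331 -0.0046]
toe 0.97 [ 0.6103 -0.0451 -0.0054]
toe 0.91 [ 0.4196 -0.0384 -0.003 ]
toe 0.9 [ 0.3944 -0.1453  0.0001]
toe 0.6 [ 0.6665 -0.2233 -0.0016]
[[350. 284.]
 [352. 189.]
 [268. 189.]
 [271. 284.]]
[[346. 180.]
 [347. 121.]
 [273. 121.]
 [275. 181.]]
```

View pics/w1o.png

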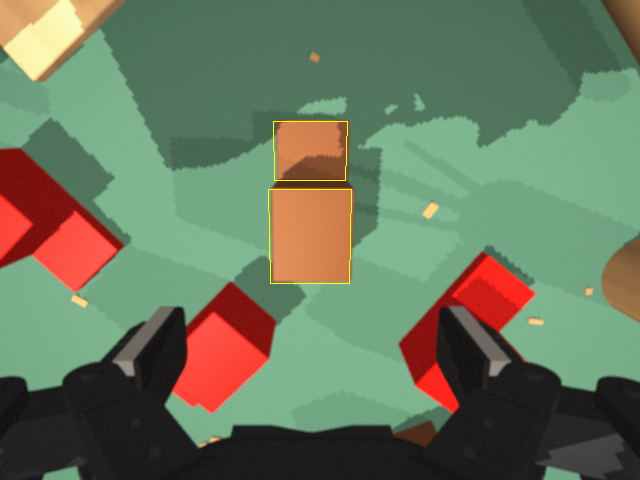

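The overlay of the estimated pose fits the blank to a pixel or two: body (268–352, 189–284), toe front at row 121. I'm descending and gripping.

{"name": "send_rows", "arguments": {
  "deltas": [
    [[0.001, 0.0015, -0.045, 0, 0, 0, 1], [0.001, 0.0015, -0.09, 0, 0, 0, 1], [0.001, 0.0015, -0.125, 0, 0, 0, 1], [0.001, 0.0015, -0.143, 0, 0, 0, 1], [0.001, 0.0015, -0.143, 0, 0, 0, 1], [0.001, 0.0015, -0.143, 0, 0, 0, 0.3], [0.001, 0.0015, -0.143, 0, 0, 0, 0.3], [0.001, 0.0015, -0.143, 0, 0, 0, 0.3], [0.001, 0.0015, -0.143, 0, 0, 0, 0.3], [0.001, 0.0015, -0.143, 0, 0, 0, 0.3]]
  ]
}}

```text
t: 4.45
ee_pos: [0.5722, -0.1025, 0.025]
ee_rot: [0.001, 0.891, 0.454, 0.002]
force: [0.1, 0.1, 6.6]
width: 0.0493
gripper_force: 63.7
```

{"name": "send_rows", "arguments": {
  "deltas": [
    [[0, 0, 0.03, 0, 0, 0, 0.3], [0, 0, 0.07, 0, 0, 0, 0.3], [-0.003, 0.03, 0.08, 0, 0, 5, 0.3], [-0.008, 0.075, 0.08, 0, 0, 12, 0.3], [-0.014, 0.12, 0.08, 0, 0, 19, 0.3], [-0.02, 0.165, 0.08, 0, 0, 26, 0.3], [-0.025, 0.21, 0.08, 0, 0, 32, 0.3], [-0.03, 0.25, 0.08, 0, 0, 37, 0.3], [-0.032, 0.268, 0.08, 0, 0, 38.8, 0.3], [-0.032, 0.268, 0.08, 0, 0, 38.8, 0.3]]
  ]
}}

```text
t: 5.45
ee_pos: [0.5373, 0.1685, 0.1028]
ee_rot: [-0.0, 0.688, 0.726, 0.0]
force: [-0.1, 0.1, -0.9]
width: 0.049
gripper_force: 62.9
```

```bash
cat > ov.py <<'E'
from h import *
import sys
np.set_printoptions(precision=4,suppress=True)
def model(P,yaw,cam,T,im,col,boxes):
    a=np.radians(yaw); x=np.array([np.cos(a),np.sin(a),0]); y=np.array([-x[1],x[0],0])
    for x0,x1,h,z in boxes:
        q=np.array([proj(cam,P+x*u+y*v+[0,0,z],T) for u,v in ((x0,-h),(x1,-h),(x1,h),(x0,h))])
        cv2.polylines(im,[q.astype(int)],True,col,1)
BL=[(-.03,.03,.025,.06),(.03,.07,.025,.014)]
BD=[(-.12,.05,.07,.012),(.05,.12,.065,.048)]
E
python3 - <<'E'
from ov import *
o=get_obs(); print(o["t"],o["ee_pos"],o["force"],o["width"])
f,T=save("wrist","pics/w2.png")
for l in ["blank","toe","board","pocket"]:
    for d in spot_point("wrist",l)[:2]: print(l,round(d["confidence"],2),w("wrist",d["point"],T))
ft,_=save("top","pics/t2.png")
yaw=54+38.8; e=T[:3,3]
print(T)
B=np.array([.5385,.208,0])
P=np.array([e[0],e[1],e[2]-.025])
a=cv2.imread("pics/w2.png"); b=cv2.imread("pics/t2.png")
for im,c in((a,"wrist"),(b,"top")):
    model(P,yaw,c,T,im,(0,255,255),BL); model(B,92.8,c,T,im,(255,255,0),BD)
cv2.imwrite("pics/w2o.png",a)
E
```

```text
5.45 [0.5373 0.1685 0.1028] [-0.1208  0.1357 -0.8799] 0.04897783757197978
toe 0.66 [0.5313 0.2374 0.0747]
[[-0.0528  0.9986 -0.0001  0.5373]
 [ 0.9986  0.0528  0.0005  0.1685]
 [ 0.0005 -0.0001 -1.      0.1028]
 [ 0.      0.      0.      1.    ]]
```

View pics/w2o.png

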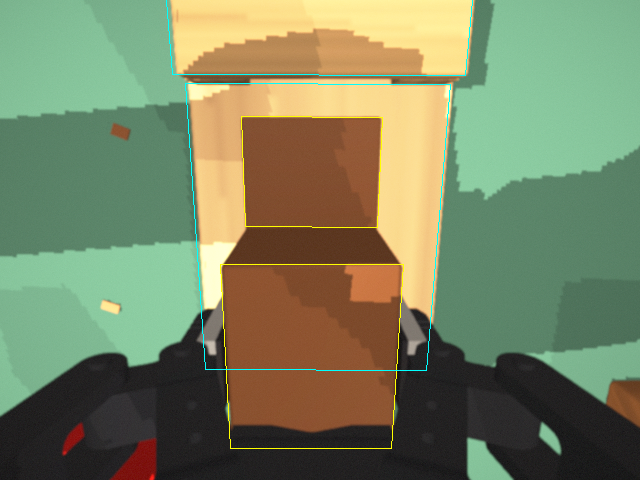

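The wrist picture shows the blank held square. Its toe (242–380, 117–228) is in front of the mouth at row about 80, and the board overlay fits within about 2 px. Next I lower it onto the plate with a 3 mm lateral correction.

{"name": "send_rows", "arguments": {
  "deltas": [
    [[0.003, -0.001, -0.02, 0, 0, -0.2, 0.3], [0.003, -0.001, -0.04, 0, 0, -0.2, 0.3], [0.003, -0.001, -0.055, 0, 0, -0.2, 0.3], [0.003, -0.001, -0.06, 0, 0, -0.2, 0.3], [0.003, -0.001, -0.062, 0, 0, -0.2, 0.3], [0.003, -0.001, -0.064, 0, 0, -0.2, 0.3], [0.003, -0.001, -0.065, 0, 0, -0.2, 0.3], [0.003, -0.001, -0.066, 0, 0, -0.2, 0.3], [0.003, -0.001, -0.066, 0, 0, -0.2, 0.3], [0.003, -0.001, -0.066, 0, 0, -0.2, 0.3]]
  ]
}}

```text
t: 6.75
ee_pos: [0.5414, 0.1651, 0.0371]
ee_rot: [0.0, 0.691, 0.723, 0.0]
force: [-1.0, -0.3, -0.1]
width: 0.0489
gripper_force: 63.0
```

{"name": "send_rows", "arguments": {
  "deltas": [
    [[0, 0, -0.0007, 0, 0, 0, 0.3], [0, 0, -0.0014, 0, 0, 0, 0.3], [-0.0004, 0.008, -0.0014, 0, 0, 0, 0.3], [-0.0008, 0.016, -0.0014, 0, 0, 0, 0.3], [-0.0012, 0.024, -0.0014, 0, 0, 0, 0.3], [-0.0016, 0.032, -0.0014, 0, 0, 0, 0.3], [-0.002, 0.04, -0.0014, 0, 0, 0, 0.3], [-0.0024, 0.047, -0.0014, 0, 0, 0, 0.3], [-0.0025, 0.05, -0.0014, 0, 0, 0, 0.3], [-0.0025, 0.05, -0.0014, 0, 0, 0, 0.3]]
  ]
}}

```text
t: 7.75
ee_pos: [0.5406, 0.2154, 0.037]
ee_rot: [0.001, 0.69, 0.723, 0.001]
force: [0.8, -1.7, 5.2]
width: 0.0492
gripper_force: 63.6
```

{"name": "send_rows", "arguments": {
  "deltas": [
    [[0, 0.001, 0, 0, 0, 0, 0.3], [0, 0.002, 0, 0, 0, 0, 0.3], [0, 0.003, 0, 0, 0, 0, 0.3], [0, 0.004, 0, 0, 0, 0, 0.3], [0, 0.005, 0, 0, 0, 0, 0.3], [0, 0.006, 0, 0, 0, 0, 0.3], [0, 0.0065, 0, 0, 0, 0, 0.3], [0, 0.007, 0, 0, 0, 0, 0.3], [0, 0.007, 0, 0, 0, 0, 0.3], [0, 0.007, 0, 0, 0, 0, 0.3]]
  ]
}}

```text
t: 8.75
ee_pos: [0.5405, 0.2215, 0.037]
ee_rot: [0.001, 0.691, 0.723, 0.001]
force: [0.9, -4.7, 5.1]
width: 0.0491
gripper_force: 63.7
```

{"name": "send_rows", "arguments": {
  "deltas": [
    [[0, 0.0005, 0, 0, 0, 0, 0.3], [0, 0.001, 0, 0, 0, 0, 0.3], [0, 0.0015, 0, 0, 0, 0, 0.3], [0, 0.002, 0, 0, 0, 0, 0.3], [0, 0.002, 0, 0, 0, 0, 0.3], [0, 0.0025, 0, 0, 0, 0, 0.3], [0, 0.003, 0, 0, 0, 0, 0.3], [0, 0.003, 0, 0, 0, 0, 0.3], [0, 0.003, 0, 0, 0, 0, 0.3], [0, 0.003, 0, 0, 0, 0, 0.3]]
  ]
}}

```text
t: 9.75
ee_pos: [0.5405, 0.2226, 0.0371]
ee_rot: [0.002, 0.69, 0.724, -0.001]
force: [0.7, -10.4, 9.1]
width: 0.0493
gripper_force: 64.0
```

{"name": "send_rows", "arguments": {
  "deltas": [
    [[0, 0.0005, 0, 0, 0, 0, 0.3], [0, 0.001, 0, 0, 0, 0, 0.3], [0, 0.0015, 0, 0, 0, 0, 0.3], [0, 0.0015, 0, 0, 0, 0, 0.3], [0, 0.0015, 0, 0, 0, 0, 0.3], [0, 0.0015, 0, 0, 0, 0, 1], [0, 0.0015, 0, 0, 0, 0, 1], [0, 0.0015, 0, 0, 0, 0, 1], [0, 0.0015, 0, 0, 0, 0, 1], [0, 0.0015, 0, 0, 0, 0, 1]]
  ]
}}

```text
t: 10.75
ee_pos: [0.5384, 0.2269, 0.0351]
ee_rot: [-0.0, 0.691, 0.723, -0.0]
force: [0.6, 0.6, -1.0]
width: 0.0856
gripper_force: 0.0
```

{"name": "send_rows", "arguments": {
  "deltas": [
    [[0, 0, 0.005, 0, 0, 0, 1], [0, 0, 0.02, 0, 0, 0, 1], [0, 0, 0.05, 0, 0, 0, 1], [0, -0.01, 0.09, 0, 0, 0, 1], [0, -0.03, 0.12, 0, 0, 0, 1], [0, -0.05, 0.13, 0, 0, 0, 1], [0, -0.06, 0.13, 0, 0, 0, 1], [0, -0.06, 0.13, 0, 0, 0, 1], [0, -0.06, 0.13, 0, 0, 0, 1], [0, -0.06, 0.13, 0, 0, 0, 1]]
  ]
}}

```text
t: 11.75
ee_pos: [0.5378, 0.1669, 0.1641]
ee_rot: [-0.001, 0.691, 0.723, -0.001]
force: [0.7, 0.9, -0.1]
width: 0.0852
gripper_force: 0.0
```

Run:
```python
from ov import *
o=get_obs(); print(o["t"],o["ee_pos"],o["force"],o["width"])
f,T=save("wrist","pics/w3.png")
for l in ["blank","board"]:
    for d in spot_point("wrist",l)[:2]: print(l,round(d["confidence"],2),w("wrist",d["point"],T))
B=np.array([.5385,.208,0]); a=np.radians(92.8)
P=B+.015*np.array([np.cos(a),np.sin(a),0])+[0,0,.012]
im=cv2.imread("pics/w3.png")
model(P,92.8,"wrist",T,im,(0,255,255),BL[:1]); model(B,92.8,"wrist",T,im,(255,255,0),BD)
cv2.imwrite("pics/w3o.png",im)
```

```text
11.75 [0.5378 0.1669 0.1641] [ 0.658   0.9439 -0.1165] 0.08520204504045432
blank 0.85 [0.5385 0.2265 0.0145]
```

View pics/w3o.png

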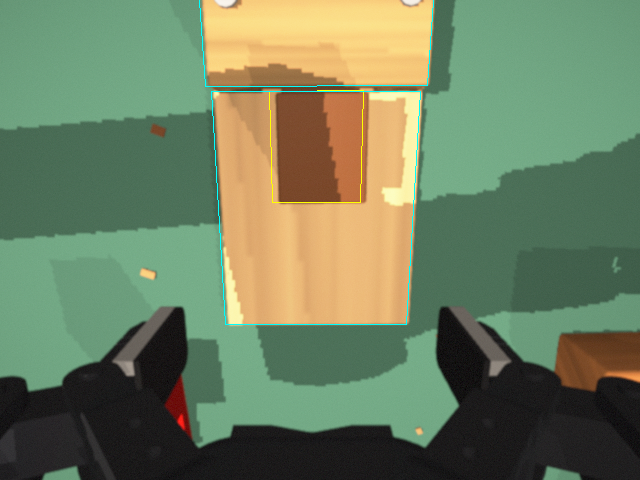

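The wrist picture shows the blank released, with its body at (277–367, 92–202) flush with the block front. It matches the predicted home pose (overlay rows 91–203) with about 2.5 mm of lateral offset, and it looks square. I'll check the rear edge numerically before handing in.

Run:
```python
from ov import *
o=get_obs(); T=pose(o); g=cv2.imread("pics/w3.png").astype(float)[:,:,1]
B=np.array([.5385,.208,0]); a=np.radians(92.8); x=np.array([np.cos(a),np.sin(a)]); y=np.array([-x[1],x[0]])
def edge(prof,lo): 
    d=np.abs(np.diff(prof)); k=d.argmax(); s=slice(max(k-2,0),k+3); return lo+.5+(d[s]*np.arange(s.start,s.start+len(d[s]))).sum()/d[s].sum()
def rep(n,pts,z):
    W=np.array([ray("wrist",p,z,T)[:2]-B[:2] for p in pts]); u,v=W@x,W@y
    print(n,"xb",u.mean().round(4),"yb",v.mean().round(4),"ang rel board", np.degrees(np.polyfit(v,u,1)[0]) .round(2) if np.ptp(v)>np.ptp(u) else np.degrees(np.polyfit(u,v,1)[0]).round(2))
rep("rear",[(c,edge(g[195:212,c],195)) for c in range(284,362,3)],.072)
rep("left",[(edge(g[r,268:288],268),r) for r in range(105,195,4)],.072)
rep("right",[(edge(g[r,356:376],356),r) for r in range(105,195,4)],.072)
rep("plate rear",[(c,edge(g[315:335,c],315)) for c in range(270,400,4)],.012)
```

```text
rear xb -0.0151 yb -0.0033 ang rel board -0.12
left xb 0.0147 yb 0.0216 ang rel board 0.26
right xb 0.0145 yb -0.0283 ang rel board 0.28
plate rear xb -0.1197 yb -0.0146 ang rel board -0.27
```

```bash
python3 -c "
from rig import *
print(close_job())"
```

```text
the job is handed in; nothing more can be done
None
```

The toed walnut blank is flat on the board with its toe home in the pocket (rear face within about 0.1 mm of the home position, square within about 0.3°), it has been let go, and the job was handed in at about 12 s; the plain block and the mallet were not touched.

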